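# Run a fingertip along the tines of a lawn-raker bar

## Task

Check the springs of the lawn-raker tine bar that lies on the table with its tines up: run your fingertips along the tops of the tines, starting at the end with the round socket and finishing past the plain end, so that each of the six in turn visibly bends (well over ten degrees) away from the socket and flicks back upright. Touch them lightly: bend no tine further than about 45 degrees, do not push any back towards the socket, and do not pick up or shift the bar or anything lying around it.

Things in the scene. Friction and masses are not known exactly. Their poses are not given: they have to be found in the camera images.
- tine_bar: loose tine bar of a lawn raker, 0.75 to 1.2 kg, lying tines up: black plastic, 18 mm thick, 50 mm wide, about 250 mm long, curved (160 mm radius along the row). Six upright spring tines stand along it 36 mm apart; a round steel socket stands on one end only. Origin on the underside near the middle of the row; y from the socket end to the plain end, x to the bulging side, z up.
- socket (a point): centre of the mouth of the round steel socket, a stub 40 mm across and 50 mm tall that stands on the bar's start end, 45 mm along the arc before the first tine.
- tine1_tip (a point): top of tine 1 of 6, counted from the socket end (1 is next to the socket, 6 at the plain end). The tine is a steel strip 12 mm wide across the row and 3 mm thick along it, with a rolled tip 8 mm thick and 14 mm wide; its top is 108 mm above the table when straight and 78 mm above its spring pivot.
- tine2_tip (a point): top of tine 2 of 6, counted from the socket end (1 is next to the socket, 6 at the plain end). The tine is a steel strip 12 mm wide across the row and 3 mm thick along it, with a rolled tip 8 mm thick and 14 mm wide; its top is 108 mm above the table when straight and 78 mm above its spring pivot.
- tine3_tip (a point): top of tine 3 of 6, counted from the socket end (1 is next to the socket, 6 at the plain end). The tine is a steel strip 12 mm wide across the row and 3 mm thick along it, with a rolled tip 8 mm thick and 14 mm wide; its top is 108 mm above the table when straight and 78 mm above its spring pivot.
- tine4_tip (a point): top of tine 4 of 6, counted from the socket end (1 is next to the socket, 6 at the plain end). The tine is a steel strip 12 mm wide across the row and 3 mm thick along it, with a rolled tip 8 mm thick and 14 mm wide; its top is 108 mm above the table when straight and 78 mm above its spring pivot.
- tine5_tip (a point): top of tine 5 of 6, counted from the socket end (1 is next to the socket, 6 at the plain end). The tine is a steel strip 12 mm wide across the row and 3 mm thick along it, with a rolled tip 8 mm thick and 14 mm wide; its top is 108 mm above the table when straight and 78 mm above its spring pivot.
- tine6_tip (a point): top of tine 6 of 6, counted from the socket end (1 is next to the socket, 6 at the plain end). The tine is a steel strip 12 mm wide across the row and 3 mm thick along it, with a rolled tip 8 mm thick and 14 mm wide; its top is 108 mm above the table when straight and 78 mm above its spring pivot.
- tine1 (a joint): bend of tine 1, rad: 0 upright, positive when its tip leans along the row away from the socket. It bends only along the row, both ways; a spring (0.2 N m per rad, 2 N at the tip at 0.6 rad) brings it back upright in about 0.3 s. A fingertip passing d mm below its top bends it about arccos(1 - d/78) before it slips past.
- tine2 (a joint): bend of tine 2, rad: 0 upright, positive when its tip leans along the row away from the socket. It bends only along the row, both ways; a spring (0.2 N m per rad, 2 N at the tip at 0.6 rad) brings it back upright in about 0.3 s. A fingertip passing d mm below its top bends it about arccos(1 - d/78) before it slips past.
- tine3 (a joint): bend of tine 3, rad: 0 upright, positive when its tip leans along the row away from the socket. It bends only along the row, both ways; a spring (0.2 N m per rad, 2 N at the tip at 0.6 rad) brings it back upright in about 0.3 s. A fingertip passing d mm below its top bends it about arccos(1 - d/78) before it slips past.
- tine4 (a joint): bend of tine 4, rad: 0 upright, positive when its tip leans along the row away from the socket. It bends only along the row, both ways; a spring (0.2 N m per rad, 2 N at the tip at 0.6 rad) brings it back upright in about 0.3 s. A fingertip passing d mm below its top bends it about arccos(1 - d/78) before it slips past.
- tine5 (a joint): bend of tine 5, rad: 0 upright, positive when its tip leans along the row away from the socket. It bends only along the row, both ways; a spring (0.2 N m per rad, 2 N at the tip at 0.6 rad) brings it back upright in about 0.3 s. A fingertip passing d mm below its top bends it about arccos(1 - d/78) before it slips past.
- tine6 (a joint): bend of tine 6, rad: 0 upright, positive when its tip leans along the row away from the socket. It bends only along the row, both ways; a spring (0.2 N m per rad, 2 N at the tip at 0.6 rad) brings it back upright in about 0.3 s. A fingertip passing d mm below its top bends it about arccos(1 - d/78) before it slips past.
- spark_plug: white ceramic spark plug standing upright close to the hollow side of the curved bar, 24 mm across, 50 mm tall; origin under its foot. Leave alone.
- tape_roll: grey roll of tape lying flat close to the bulging side of the curved bar, 64 mm across, 22 mm tall; origin under its centre. Leave alone.
- grease_tin: round steel tin, 64 mm across, 55 mm tall; origin under its centre. Leave alone.
- screwdriver: screwdriver lying on the table, about 200 mm long; origin at its underside. Leave alone.
- tap: brass garden tap with a flat cross handle, 50 x 55 mm, 57 mm tall; origin under it. Leave alone.
- plug_box: small cardboard box 70 x 50 x 35 mm; origin under its centre. Leave alone.
- oil_bottle: yellow plastic bottle 52 mm across, 85 mm tall, on the far right; origin under its centre. Leave alone.

How it is judged (in metres and radians):
On the way, in this order (a step that is already met when the one before it is completed fails the run):
1. tine 1 from the socket end is bent away from the socket by more than 0.2 rad (11 degrees) (value of joint tine1 above 0.2 rad), for 0.03 s.
2. tine 2 from the socket end is bent away from the socket by more than 0.2 rad (11 degrees) (value of joint tine2 above 0.2 rad), for 0.03 s.
3. tine 3 from the socket end is bent away from the socket by more than 0.2 rad (11 degrees) (value of joint tine3 above 0.2 rad), for 0.03 s.
4. tine 4 from the socket end is bent away from the socket by more than 0.2 rad (11 degrees) (value of joint tine4 above 0.2 rad), for 0.03 s.
5. tine 5 from the socket end is bent away from the socket by more than 0.2 rad (11 degrees) (value of joint tine5 above 0.2 rad), for 0.03 s.
6. tine 6 from the socket end is bent away from the socket by more than 0.2 rad (11 degrees) (value of joint tine6 above 0.2 rad), for 0.03 s.
At the end, for the whole second after the job is handed in: All six tines stand upright again (within 0.1 rad), the bar lies flat and at rest within 25 mm of where it was, and every bystander is within 20 mm of its place (value of joint tine1 between -0.1 and 0.1 rad and value of joint tine2 between -0.1 and 0.1 rad and value of joint tine3 between -0.1 and 0.1 rad and value of joint tine4 between -0.1 and 0.1 rad and value of joint tine5 between -0.1 and 0.1 rad and value of joint tine6 between -0.1 and 0.1 rad and distance of tine_bar from where it was at the start of the episode below 0.025 m and angle between tine_bar's own z axis and vertical below 0.05 rad and linear speed of tine_bar below 0.02 m/s and distance of each of spark_plug, tape_roll, grease_tin, screwdriver, tap, plug_box, oil_bottle from where it was at the start of the episode below 0.02 m); the robot touches nothing.
It fails at once if a tine is bent more than 0.95 rad (54 degrees) (value of joint any of tine1, tine2, tine3, tine4, tine5, tine6 above 0.95 rad).
It fails at once if a tine is pushed back towards the socket by more than 0.35 rad (20 degrees) (value of joint any of tine1, tine2, tine3, tine4, tine5, tine6 below -0.35 rad).
It fails at once if the bar is lifted, tipped or shifted (moved more than 25 mm, raised more than 10 mm or tilted more than 0.15 rad) (distance of tine_bar from where it was at the start of the episode above 0.025 m or height (world z) of tine_bar above 0.01 m or angle between tine_bar's own z axis and vertical above 0.15 rad).
It fails at once if a bystander is moved more than 20 mm or lifted (distance of any of spark_plug, tape_roll, grease_tin, screwdriver, tap, plug_box, oil_bottle from where it was at the start of the episode above 0.02 m).
It also fails if it takes over 38 s, if anything falls off the work surface, if the arm or the gripper's body presses on something with over 40 N, if the wrist force passes 120 N, or if a joint passes its speed limit or range.

## Robot

A 6-joint arm with a two-finger parallel gripper is mounted at the origin on the work surface. World frame = base frame: x ahead of the robot, y to its left, z up, the work surface at z = 0. Lengths are in mm, angles in rad, forces in N, time in s.
With the tool pointing down it reaches from about 350 to 1000 mm from the base axis. Payload 7.1 kg.
Tool frame: the origin (TCP) lies at the very end of the fingers, on their centre line; the grasp point (between the pads) lies 19 mm behind it (manip.grip_depth is the distance from the TCP to the grasp point, in mm); z points along the fingers, y is the line along which they close (so a half turn about z gives the same grasp; the last joint's range is limited). The gripper opens to 85 mm and grips with 20 to 120 N. Pads are 22 mm wide; open, the fingers measure 114 mm over their backs; the gripper's body (76 mm by 85 mm) begins 54 mm behind the grasp point. The pads swing forward as they close: fully open they stand 13 mm farther back than shut.
Start: joints at [-1.195, 0.423, 1.63, -0, 1.089, -0.019], TCP at [240.405, -576.897, 231.319] pointing down, gripper open.
Joint ranges: [-3, 3], [-0.9, 2.11], [0.09, 2.58], [-1.31, 4.45], [0.11, 2.69], [-2.54, 2.54]. Speed limits (rad/s): [2.39, 2.39, 3.01, 3.14, 3.14, 3.14].

## Interface

Orientations are given as a unit quaternion [w, x, y, z].
In Python, from plant import telemetry, viewer, ticket, manip gives the robot as it stands. The module is installed in compiled form; this text tells all that it offers.
- The arm moves only by the shell command python3 -m inch 'ROWS' [OPENING] [FORCE]. ROWS is JSON, a list of rows, each an object of numbers: "tx", "ty", "tz": the shift along the tool's x, y, z as a fraction of full scale; "rx", "ry", "rz": the turn, a rotation vector about the tool's x, y, z as a fraction of full scale. In form: [{"tx": .., "ty": .., "tz": .., "rx": .., "ry": .., "rz": ..}, ...]. A call has 1 to 8 rows; each row is the pose to reach, as a shift and turn from the pose commanded when the call began, along the tool's axes at that moment; what a row does not reach only later rows make up. Full scale, the value 1, is 0.5 m for a shift and 90 degrees for a turn. A row lasts 1/10 s, in which the tool goes at most 50 mm and 8.59 degrees, less where a joint would pass 70% of its speed; a pose out of reach is approached as far as the arm can. A call with a number of a shift or a turn outside -1 to 1 is refused whole. A call with a gripper value outside its range is refused whole. OPENING is the opening, from -1 (shut) to 1 (fully open), set as the call begins (- or left out, the last holds). The fingers move at their own pace and stop on an object; FORCE is the grip in N (left out, the last holds). Time passes only in rows, so rows that repeat a pose let the fingers close. It gives the time, the measured TCP pose, the force, the opening and the grip force at its end, in the units of the state.
- telemetry.get_obs(): the state, without advancing time (a new reading comes with each control period).
- viewer.snapshot(name): name is "side" or "top"; returns a dict with "pixels" (400x640x3 uint8, red, green, blue), "mtx" (3x3 intrinsics, pixels), "pose" (4x4, takes a point from camera to world coordinates). Camera axes: x right, y down, z forward; pixel columns grow to the right and rows downward; lengths in mm; the calibration is good to about 2 mm. A picture is of the moment at which its call begins. There is no depth.
- ticket.close_job(): hands the job in; it is judged then, once.
Trained networks look in the newest picture that a camera, given by its name, has taken for a name from the list of things; names that differ only in an ending like _2 or _b are one class to them, and where a whole thing is asked for, a point or a joint stands for the part that bears it (a point fixed in the world has none). Each returns a list of dicts, best first, with "p" (0 to 1); they miss things now and then, are a little off and sometimes report something else, mostly with a low value. They report only what shows in the picture. A call takes as long as a camera call.
- viewer.recognise(camera, target): "rect" ([left, top, right, bottom] in pixels, round what is visible of it).
The state is a dict: "time_s": time; "q": joint angles; "qvel": joint speeds; "joint_efforts": joint torques, N m; "ee_pos": TCP position; "orientation": TCP orientation; "force": force on the tool from outside, world axes, zero at the start; "torque": the same for the moment, N m; "opening": finger opening in mm; "finger_force": force on a finger pad.
Only numpy, scipy, OpenCV 4.12 (cv2) and the standard library are available. Lean on these libraries where they do the work, as an engineer would, in place of code of your own. Each camera call takes 0.05 s, during which the arm holds its last target. There are 200 camera calls.

## Working session

There is one attempt and no reset: what is moved stays moved. The work goes in short steps, Python scripts to look and compute and a shell command to move; the robot and the scene stay as the last step left them, time stands still between calls to the robot, and variables do not carry over. Pictures are saved under pics/ and viewed, at most 10 in all, crops included, and the job is handed in when it is done.

```bash
mkdir -p pics; python3 - <<'E'
from plant import telemetry, viewer, manip
import cv2
o=telemetry.get_obs();print({k:o[k] for k in('time_s','ee_pos','orientation','opening')},manip.grip_depth)
for c in('top','side'):
    s=viewer.snapshot(c);cv2.imwrite(f'pics/{c}0.png',s['pixels'][:,:,::-1]);print(c,s['mtx'],s['pose'])
    for t in['socket']+[f'tine{i}_tip' for i in range(1,7)]+['tine_bar']:
        print(t,[(r['rect'],round(r['p'],2)) for r in viewer.recognise(c,t)[:3]])
E
```

```text
{'time_s': 0.0, 'ee_pos': array([ 240.21630802, -576.39447773,  230.52070455]), 'orientation': array([-7.70929968e-04,  9.80580427e-01,  1.96115815e-01, -1.39374578e-04]), 'opening': 85.41388110814958} 18.700000000000003
top [[451.99913413   0.         313.81923982]
 [  0.         451.99913413 203.13906919]
 [  0.           0.           1.        ]] [[-8.11867630e-03 -9.95599638e-01  9.33565601e-02  5.15187841e+02]
 [-9.99959401e-01  8.44815857e-03  3.13461563e-03  1.82168799e+00]
 [-3.90951321e-03 -9.33273209e-02 -9.95627805e-01  1.20950544e+03]
 [ 0.00000000e+00  0.00000000e+00  0.00000000e+00  1.00000000e+00]]
socket [([294.0, 216.6, 389.6, 258.4], 0.83)]
tine1_tip [([360.9, 223.9, 370.5, 229.9], 0.62), ([302.3, 191.5, 325.0, 215.2], 0.28)]
tine2_tip [([349.4, 222.9, 355.9, 228.9], 0.57)]
tine3_tip []
tine4_tip [([139.9, 240.5, 221.5, 254.5], 0.25)]
tine5_tip []
tine6_tip []
tine_bar [([293.0, 217.5, 385.8, 264.0], 0.67)]
side [[436.23161108   0.         310.95549142]
 [  0.         436.23161108 205.0293757 ]
 [  0.           0.           1.        ]] [[-9.54954721e-01 -1.56254817e-01  2.52281416e-01  3.22515035e+02]
 [-2.96241039e-01  5.51812716e-01 -7.79579357e-01  9.12942327e+02]
 [-1.73990639e-02 -8.19199096e-01 -5.73245248e-01  7.62017247e+02]
 [ 0.00000000e+00  0.00000000e+00  0.00000000e+00  1.00000000e+00]]
socket [([324.8, 177.5, 359.4, 253.6], 0.6)]
tine1_tip [([337.0, 178.8, 344.9, 203.2], 0.61)]
tine2_tip [([335.6, 184.3, 340.7, 190.6], 0.42)]
tine3_tip [([333.7, 207.0, 340.8, 233.3], 0.33), ([297.6, 304.0, 323.5, 384.8], 0.32)]
tine4_tip [([334.5, 196.8, 339.9, 222.4], 0.52)]
tine5_tip [([341.3, 217.0, 349.5, 240.6], 0.49)]
tine6_tip [([344.7, 214.0, 350.2, 240.1], 0.67), ([357.7, 210.4, 368.0, 221.9], 0.59)]
tine_bar [([327.3, 177.4, 363.0, 256.1], 0.7)]
```

```bash
python3 - <<'E'
import cv2
a=cv2.imread('pics/top0.png')[195:285,270:410];cv2.imwrite('pics/topc.png',cv2.resize(a,None,fx=5.5,fy=5.5,interpolation=2))
a=cv2.imread('pics/side0.png')[160:270,275:415];cv2.imwrite('pics/sidec.png',cv2.resize(a,None,fx=5,fy=5,interpolation=2))
E
```

```text
(no output)
```

View pics/topc.png

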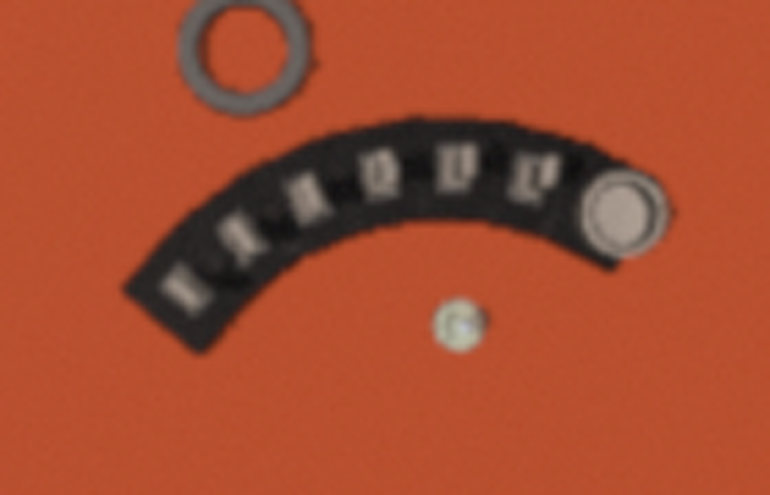

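View pics/sidec.png

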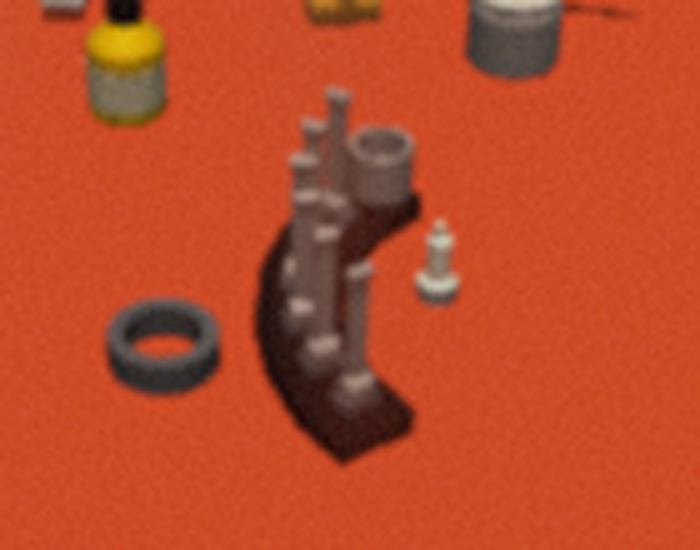

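View pics/top0.png

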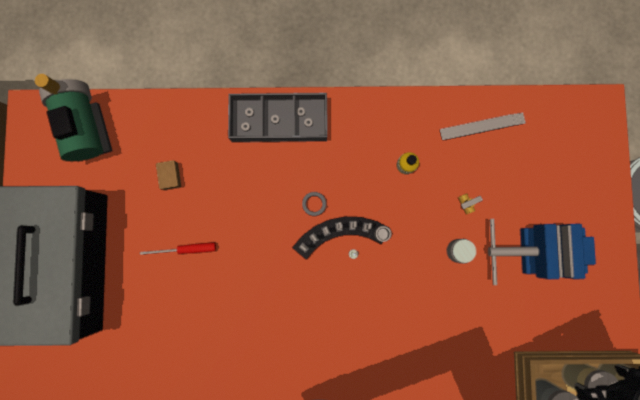

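The top crop shows the socket at full-image pixel (384,234), with the tines running left to the plain end at about (300,248). The bulging side faces up (+x). In the side crop the six tips run from (343,178) for tine 1 down to (347,213) for tine 6. I'll fit the bar's pose to both views.

```bash
cat > fit.py <<'E'
import numpy as np,cv2
from plant import telemetry, viewer
from scipy.optimize import least_squares
T=np.array([(550,163),(470,156),(390,163),(313,183),(242,228),(185,288)])/5.5+[270,195]
S=np.array([(338,92),(313,125),(303,160),(305,195),(327,232),(358,267)])/5+[275,160]
C={c:viewer.snapshot(c) for c in('top','side')}
def proj(c,P):
    M=np.linalg.inv(C[c]['pose']);q=(P@M[:3,:3].T+M[:3,3])@C[c]['mtx'].T;return q[:,:2]/q[:,2:]
tri=np.array([least_squares(lambda p:np.r_[proj('top',p[None])[0]-t,proj('side',p[None])[0]-s],[500,0,100.]).x for t,s in zip(T,S)])
def pts(s,z,p):
    s=np.asarray(s,float);l=np.c_[160*np.cos(s/160)-160,160*np.sin(s/160)]
    c,n=np.cos(p[2]),np.sin(p[2]);return np.c_[l@np.array([[c,n],[-n,c]])+p[:2],np.full(len(s),z)]
st=(np.arange(6)-2.5)*36
f=lambda p:np.r_[proj('top',pts(st,p[3],p))-T,proj('side',pts(st,p[3],p))-S].ravel()
r=least_squares(f,[470,-50,0.3,105.]);p=r.x
if __name__=='__main__':
    print(tri.round(1));print(p.round(3),'rms px',np.sqrt(np.mean(r.fun**2)).round(2));print(r.fun.reshape(12,2).round(1))
    for s in(-135,-125,-90,-54,-18,18,54,90,150):
        a=p[2]+s/160;print(s,pts([s],100,p).round(1)[0],'tangent',round(np.degrees(a)+90,1))
    print('socket top/side px',proj('top',pts([-135],68,p)),proj('side',pts([-135],68,p)))
E
python3 fit.py
```

```text
[[ 564.3 -131.5  105.7]
 [ 568.6  -96.   104.1]
 [ 565.6  -60.5  103.6]
 [ 556.3  -26.3  104.5]
 [ 536.5    5.4  105.5]
 [ 511.8   31.1  105.8]]
[ 5.61523e+02 -4.27770e+01  3.09000e-01  1.04903e+02] rms px 0.27
[[ 0.   0.3]
 [-0.  -0.3]
 [-0.1 -0.2]
 [-0.1  0.7]
 [ 0.2  0.2]
 [-0.  -0.5]
 [-0.2  0.2]
 [ 0.  -0.2]
 [-0.2 -0.4]
 [ 0.2 -0. ]
 [-0.4  0.1]
 [ 0.3  0.3]]
-135 [ 546.8 -173.   100. ] tangent 59.4
-125 [ 551.6 -164.2  100. ] tangent 63.0
-90 [ 564.  -131.6  100. ] tangent 75.5
-54 [569.1 -96.  100. ] tangent 88.4
-18 [566.  -60.2 100. ] tangent 101.3
18 [555.1 -26.  100. ] tangent 114.2
54 [536.8   4.9 100. ] tangent 127.1
90 [512.1  31.  100. ] tangent 140.0
150 [460.1  60.2 100. ] tangent 161.4
socket top/side px [[384.85826477 232.33994615]] [[351.05247118 182.988479  ]]
```

The fit is tight (0.27 px rms), and the marked roll centres come out at about 104 mm, so the tops are at 108 mm. I'll close the gripper, rise, turn the tool -90° so its x axis lies along the row, and move above the socket.

```bash
python3 -m inch '[{"tz":-0.1},{"tz":-0.16},{"tx":0.892,"ty":-0.522,"tz":-0.16,"rz":-1},{"tx":0.892,"ty":-0.522,"tz":-0.16,"rz":-1},{"tx":0.892,"ty":-0.522,"tz":-0.16,"rz":-1},{"tx":0.892,"ty":-0.522,"tz":-0.16,"rz":-1},{"tx":0.892,"ty":-0.522,"tz":-0.16,"rz":-1},{"tx":0.892,"ty":-0.522,"tz":-0.16,"rz":-1}]' -1 20; python3 - <<'E'
from plant import telemetry
print(telemetry.get_obs())
E
```

```text
{'time_s': 1.0, 'q': array([-1.19502232e+00,  4.23115410e-01,  1.62992237e+00,  5.95185312e-06,
        1.08862557e+00, -1.89830176e-02]), 'qvel': array([-0.00042406,  0.00094315, -0.00250713, -0.00021562, -0.00034531,
        0.00040864]), 'joint_efforts': array([ 2.06147430e-03, -5.57350159e+01, -2.82156068e+01,  1.77870929e-04,
        6.18965678e-04, -2.42057617e-06]), 'ee_pos': array([ 240.38587518, -576.8810071 ,  231.30062687]), 'orientation': array([-3.52555900e-05,  9.80584288e-01,  1.96098068e-01, -3.67790727e-06]), 'force': array([ 0.25866784, -0.85275556, -0.15402066]), 'torque': array([-0.00052433, -0.01903904, -0.01329169]), 'finger_force': 0.0, 'opening': 85.4971864606959}invalid input
```

The call was refused and nothing moved. I'll give all six keys in each row.

```bash
python3 -m inch '[{"tx":0,"ty":0,"tz":-0.1,"rx":0,"ry":0,"rz":0},{"tx":0,"ty":0,"tz":-0.16,"rx":0,"ry":0,"rz":0},{"tx":0.892,"ty":-0.522,"tz":-0.16,"rx":0,"ry":0,"rz":-1},{"tx":0.892,"ty":-0.522,"tz":-0.16,"rx":0,"ry":0,"rz":-1},{"tx":0.892,"ty":-0.522,"tz":-0.16,"rx":0,"ry":0,"rz":-1},{"tx":0.892,"ty":-0.522,"tz":-0.16,"rx":0,"ry":0,"rz":-1},{"tx":0.892,"ty":-0.522,"tz":-0.16,"rx":0,"ry":0,"rz":-1},{"tx":0.892,"ty":-0.522,"tz":-0.16,"rx":0,"ry":0,"rz":-1}]' -1 20; cat > go.py <<'E'
# how far from the present pose to a target, in tool axes and units of the moves
import sys,numpy as np
from plant import telemetry
from scipy.spatial.transform import Rotation as R
o=telemetry.get_obs();w=o['orientation'];r=R.from_quat(np.r_[w[1:],w[0]])
rt=R.from_matrix(np.array([[-.38462,.92308,0],[.92308,.38462,0],[0,0,-1]]))
rel=(r.inv()*rt).as_rotvec()/(np.pi/2)
print('t',o['time_s'],'pos',o['ee_pos'].round(1),'F',o['force'].round(1),'open',round(o['opening'],1),'rot',rel.round(3))
a=np.array(sys.argv[1:],float).reshape(-1,3)
for x in a: print(x,(r.inv().apply(x-o['ee_pos'])/500).round(4))
E
python3 go.py 551.6 -164.2 200
```

```text
time_s: 1.8
ee_pos: [422.0, -335.8, 311.6]
orientation: [0.0, 0.796, 0.605, 0.0]
force: [1.3, -1.0, -0.7]
opening: -0.1
finger_force: 0.0
t 1.8 pos [ 422.  -335.8  311.6] F [ 1.3 -1.  -0.7] open -0.1 rot [ 0.     0.    -0.423]
[ 551.6 -164.2  200. ] [0.3999 0.1581 0.2232]
```

```bash
python3 -m inch '[{"tx":0.4,"ty":0.158,"tz":0,"rx":0,"ry":0,"rz":-0.42},{"tx":0.4,"ty":0.158,"tz":0,"rx":0,"ry":0,"rz":-0.42},{"tx":0.4,"ty":0.158,"tz":0.1,"rx":0,"ry":0,"rz":-0.42},{"tx":0.4,"ty":0.158,"tz":0.22,"rx":0,"ry":0,"rz":-0.42},{"tx":0.4,"ty":0.158,"tz":0.22,"rx":0,"ry":0,"rz":-0.42},{"tx":0.4,"ty":0.158,"tz":0.22,"rx":0,"ry":0,"rz":-0.42},{"tx":0.4,"ty":0.158,"tz":0.22,"rx":0,"ry":0,"rz":-0.42},{"tx":0.4,"ty":0.158,"tz":0.22,"rx":0,"ry":0,"rz":-0.42}]'; python3 go.py 551.6 -164.2 130
```

```text
time_s: 2.6
ee_pos: [552.0, -167.4, 202.4]
orientation: [0.001, 0.56, 0.829, 0.0]
force: [-0.4, 0.5, 0.1]
opening: -0.0
finger_force: 0.0
t 2.6 pos [ 552.  -167.4  202.4] F [-0.4  0.5  0.1] open -0.0 rot [ 0.     0.001 -0.008]
[ 551.6 -164.2  130. ] [0.0063 0.0015 0.1449]
```

```bash
python3 -m inch '[{"tx":0.006,"ty":0.002,"tz":0.07,"rx":0,"ry":0,"rz":-0.007},{"tx":0.006,"ty":0.002,"tz":0.145,"rx":0,"ry":0,"rz":-0.007},{"tx":0.006,"ty":0.002,"tz":0.145,"rx":0,"ry":0,"rz":-0.007},{"tx":0.006,"ty":0.002,"tz":0.145,"rx":0,"ry":0,"rz":-0.007},{"tx":0.006,"ty":0.002,"tz":0.145,"rx":0,"ry":0,"rz":-0.007}]'; python3 go.py 551.6 -164.2 100; python3 - <<'E'
from plant import viewer
import cv2,numpy as np
o=[]
for c,(u,v) in {'top':(345,230),'side':(345,185)}.items():
    o.append(cv2.resize(viewer.snapshot(c)['pixels'][v-55:v+55,u-70:u+70,::-1],None,fx=3.8,fy=3.8,interpolation=2)[:, :399])
    o[-1]=cv2.resize(o[-1],(400,418))
cv2.imwrite('pics/pre.png',np.hstack(o))
E
```

```text
time_s: 3.1
ee_pos: [553.0, -164.6, 131.5]
orientation: [0.002, 0.555, 0.832, 0.001]
force: [0.3, 0.6, -0.1]
opening: -0.3
finger_force: 0.0
t 3.1 pos [ 553.  -164.6  131.5] F [ 0.3  0.6 -0.1] open -0.3 rot [ 0.002  0.002 -0.001]
[ 551.6 -164.2  100. ] [ 0.0019 -0.0024  0.063 ]
```

View pics/pre.png

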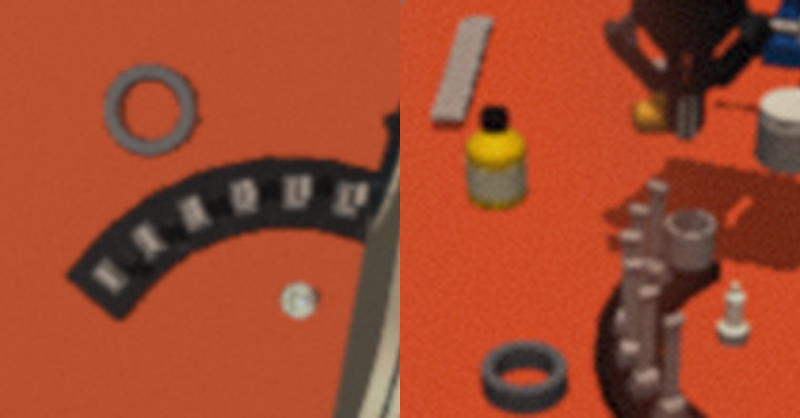

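The side view shows the closed fingertips at about (351,165), above and clear of the socket and tine 1. Next I'll check the TCP projection against that and compute the sweep waypoints.

```bash
python3 - <<'E'
from fit import *
o=telemetry.get_obs();P=o['ee_pos'];print(o['time_s'],P.round(1),proj('side',P[None]),proj('side',P[None]-[0,0,10]))
s=np.r_[np.arange(-125,100,6.25),100,110,120,130,140]
ss=np.clip(s,None,105);W=pts(ss,100,p)[:,:2];a=p[2]+105/160;W+= (s-ss)[:,None]*[-np.sin(a),np.cos(a)]
M=np.array([[-.38462,.92308],[.92308,.38462]])
for k,(x,d) in enumerate(zip(s,(W-W[0])@M.T/500)):print(x,d.round(3),end='; ' if (k%4)<3 else '\n')
E
python3 go.py 551.6 -164.2 100
```

```text
3.3 [ 552.3 -163.8  130.4] [[349.23262439 165.99711323]] [[349.11918296 168.99859472]]
-125.0 [0. 0.]; -118.75 [0.008 0.009]; -112.5 [0.017 0.018]; -106.25 [0.026 0.027]
-100.0 [0.035 0.035]; -93.75 [0.045 0.043]; -87.5 [0.055 0.051]; -81.25 [0.065 0.058]
-75.0 [0.075 0.065]; -68.75 [0.086 0.071]; -62.5 [0.097 0.077]; -56.25 [0.108 0.083]
-50.0 [0.12  0.088]; -43.75 [0.132 0.092]; -37.5 [0.143 0.097]; -31.25 [0.155 0.1  ]
-25.0 [0.167 0.104]; -18.75 [0.179 0.106]; -12.5 [0.192 0.109]; -6.25 [0.204 0.11 ]
0.0 [0.217 0.112]; 6.25 [0.229 0.113]; 12.5 [0.242 0.113]; 18.75 [0.254 0.113]
25.0 [0.267 0.112]; 31.25 [0.279 0.111]; 37.5 [0.291 0.109]; 43.75 [0.304 0.107]
50.0 [0.316 0.105]; 56.25 [0.328 0.102]; 62.5 [0.34  0.098]; 68.75 [0.352 0.094]
75.0 [0.364 0.09 ]; 81.25 [0.375 0.085]; 87.5 [0.386 0.079]; 93.75 [0.397 0.074]
100.0 [0.408 0.067]; 110.0 [0.425 0.057]; 120.0 [0.442 0.046]; 130.0 [0.459 0.035]
140.0 [0.476 0.024]; t 3.3 pos [ 552.3 -163.8  130.4] F [0.2 0.8 0.1] open 0.0 rot [ 0.001  0.001 -0.   ]
[ 551.6 -164.2  100. ] [-0.0001 -0.0018  0.0609]
```

```bash
python3 -m inch '[{"tx":0,"ty":-0.002,"tz":0.03,"rx":0,"ry":0,"rz":0},{"tx":0,"ty":-0.002,"tz":0.061,"rx":0,"ry":0,"rz":0},{"tx":0,"ty":-0.002,"tz":0.061,"rx":0,"ry":0,"rz":0},{"tx":0,"ty":-0.002,"tz":0.061,"rx":0,"ry":0,"rz":0},{"tx":0,"ty":-0.002,"tz":0.061,"rx":0,"ry":0,"rz":0}]'; python3 go.py 551.6 -164.2 100
```

```text
time_s: 3.8
ee_pos: [550.6, -163.7, 98.1]
orientation: [-0.0, 0.555, 0.832, -0.0]
force: [-0.6, 0.0, 0.5]
opening: 0.1
finger_force: 0.0
t 3.8 pos [ 550.6 -163.7   98.1] F [-0.6  0.   0.5] open 0.1 rot [-0. -0. -0.]
[ 551.6 -164.2  100. ] [-0.0016  0.0015 -0.0038]
```

The fingertips are at about 99 mm, so d is about 9 mm. Starting the sweep.

```bash
python3 -m inch '[{"tx":0.008,"ty":0.009,"tz":-0.001,"rx":0,"ry":0,"rz":0},{"tx":0.017,"ty":0.018,"tz":-0.001,"rx":0,"ry":0,"rz":0},{"tx":0.026,"ty":0.027,"tz":-0.001,"rx":0,"ry":0,"rz":0},{"tx":0.035,"ty":0.035,"tz":-0.001,"rx":0,"ry":0,"rz":0},{"tx":0.045,"ty":0.043,"tz":-0.001,"rx":0,"ry":0,"rz":0},{"tx":0.055,"ty":0.051,"tz":-0.001,"rx":0,"ry":0,"rz":0},{"tx":0.065,"ty":0.058,"tz":-0.001,"rx":0,"ry":0,"rz":0},{"tx":0.075,"ty":0.065,"tz":-0.001,"rx":0,"ry":0,"rz":0}]'; python3 go.py 551.6 -164.2 100; python3 - <<'E'
from plant import viewer
import cv2
cv2.imwrite('pics/sw1.png',cv2.resize(viewer.snapshot('side')['pixels'][130:270,270:430,::-1],None,fx=4,fy=4,interpolation=2))
E
```

```text
time_s: 4.6
ee_pos: [566.2, -116.2, 98.8]
orientation: [0.0, 0.555, 0.832, -0.0]
force: [0.4, -0.9, 0.5]
opening: -0.3
finger_force: 0.5
t 4.6 pos [ 566.2 -116.2   98.8] F [ 0.4 -0.9  0.5] open -0.3 rot [-0.  0.  0.]
[ 551.6 -164.2  100. ] [-0.0774 -0.0639 -0.0023]
```

View pics/sw1.png

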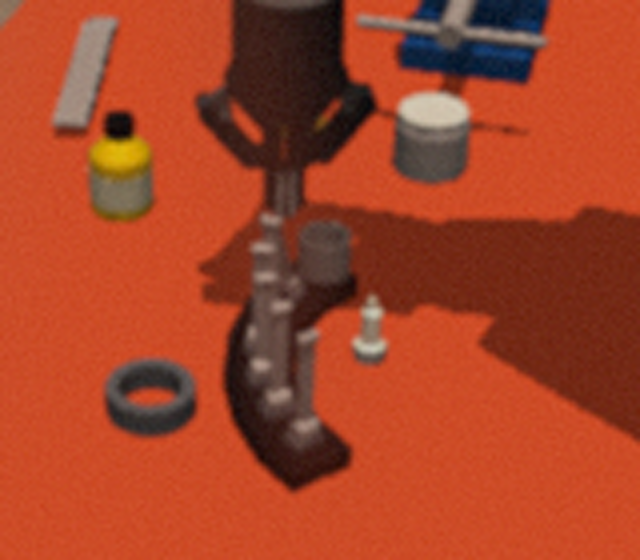

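The side view shows the fingertips at about (342,182), pressing into tine 1, with the other five tips upright and the bar in place. Continuing.

```bash
python3 -m inch '[{"tx":0.011,"ty":0.006,"tz":0,"rx":0,"ry":0,"rz":0},{"tx":0.022,"ty":0.012,"tz":0,"rx":0,"ry":0,"rz":0},{"tx":0.033,"ty":0.018,"tz":0,"rx":0,"ry":0,"rz":0},{"tx":0.045,"ty":0.023,"tz":0,"rx":0,"ry":0,"rz":0},{"tx":0.057,"ty":0.027,"tz":0,"rx":0,"ry":0,"rz":0},{"tx":0.068,"ty":0.032,"tz":0,"rx":0,"ry":0,"rz":0},{"tx":0.08,"ty":0.035,"tz":0,"rx":0,"ry":0,"rz":0},{"tx":0.092,"ty":0.039,"tz":0,"rx":0,"ry":0,"rz":0}]'; python3 - <<'E'
from fit import *
im=viewer.snapshot('side')['pixels'][130:270,270:430,::-1]
cv2.imwrite('pics/sw2.png',cv2.resize(im,None,fx=4,fy=4,interpolation=2));P=telemetry.get_obs()['ee_pos'];print(P,pts([-25],100,p))
E
```

```text
time_s: 5.45
ee_pos: [566.3, -66.2, 98.8]
orientation: [-0.0, 0.555, 0.832, 0.0]
force: [0.5, -0.9, 1.1]
opening: 0.1
finger_force: 0.8
[566.35023038 -66.11991931  98.99708028] [[567.24537416 -67.08720923 100.        ]]
```

View pics/sw2.png

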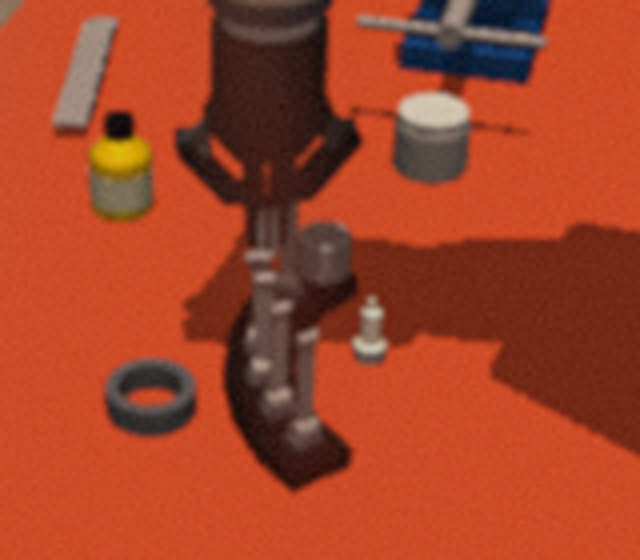

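The fingertips are now just at tine 3, whose tip leans slightly at (334,194). The tip of tine 4 at (336,199) is upright, and the bar and bystanders haven't moved. Continuing.

```bash
python3 -m inch '[{"tx":0.012,"ty":0.002,"tz":0,"rx":0,"ry":0,"rz":0},{"tx":0.025,"ty":0.005,"tz":0,"rx":0,"ry":0,"rz":0},{"tx":0.037,"ty":0.006,"tz":0,"rx":0,"ry":0,"rz":0},{"tx":0.05,"ty":0.008,"tz":0,"rx":0,"ry":0,"rz":0},{"tx":0.062,"ty":0.009,"tz":0,"rx":0,"ry":0,"rz":0},{"tx":0.075,"ty":0.009,"tz":0,"rx":0,"ry":0,"rz":0},{"tx":0.087,"ty":0.009,"tz":0,"rx":0,"ry":0,"rz":0},{"tx":0.1,"ty":0.008,"tz":0,"rx":0,"ry":0,"rz":0}]'; python3 - <<'E'
from fit import *
im=viewer.snapshot('side')['pixels'][130:270,270:430,::-1]
cv2.imwrite('pics/sw3.png',cv2.resize(im,None,fx=4,fy=4,interpolation=2));P=telemetry.get_obs()['ee_pos'];print(P,pts([25],100,p))
E
```

```text
time_s: 6.4
ee_pos: [550.9, -18.5, 98.9]
orientation: [0.0, 0.555, 0.832, 0.0]
force: [1.2, -2.1, 1.3]
opening: 0.1
finger_force: 1.0
[550.75727759 -18.55563423  99.0487483 ] [[552.08678347 -19.65369588 100.        ]]
```

View pics/sw3.png

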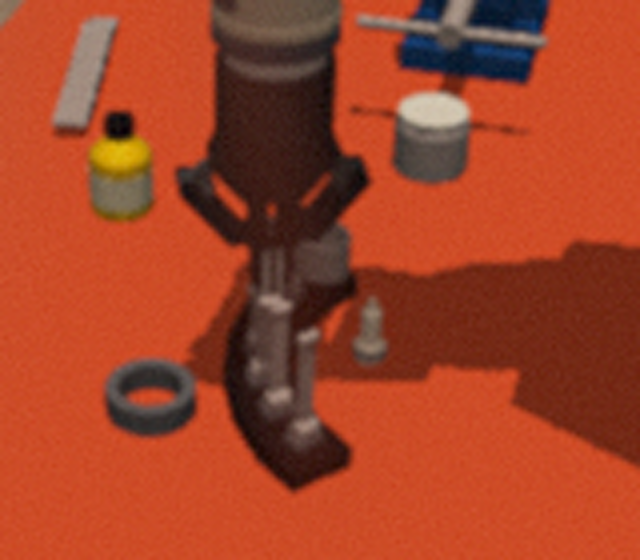

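Tine 4 is now bent, with its tip beside tine 5 at about (337,205), and tine 6 is upright. Continuing through tines 5 and 6 and past the end.

```bash
python3 -m inch '[{"tx":0.012,"ty":-0.001,"tz":0,"rx":0,"ry":0,"rz":0},{"tx":0.024,"ty":-0.003,"tz":0,"rx":0,"ry":0,"rz":0},{"tx":0.037,"ty":-0.005,"tz":0,"rx":0,"ry":0,"rz":0},{"tx":0.049,"ty":-0.007,"tz":0,"rx":0,"ry":0,"rz":0},{"tx":0.061,"ty":-0.01,"tz":0,"rx":0,"ry":0,"rz":0},{"tx":0.073,"ty":-0.014,"tz":0,"rx":0,"ry":0,"rz":0},{"tx":0.085,"ty":-0.018,"tz":0,"rx":0,"ry":0,"rz":0},{"tx":0.097,"ty":-0.022,"tz":0,"rx":0,"ry":0,"rz":0}]'
python3 -m inch '[{"tx":0.011,"ty":-0.005,"tz":0,"rx":0,"ry":0,"rz":0},{"tx":0.022,"ty":-0.011,"tz":0,"rx":0,"ry":0,"rz":0},{"tx":0.033,"ty":-0.016,"tz":0,"rx":0,"ry":0,"rz":0},{"tx":0.044,"ty":-0.023,"tz":0,"rx":0,"ry":0,"rz":0},{"tx":0.061,"ty":-0.033,"tz":0,"rx":0,"ry":0,"rz":0},{"tx":0.078,"ty":-0.044,"tz":0,"rx":0,"ry":0,"rz":0},{"tx":0.095,"ty":-0.055,"tz":0,"rx":0,"ry":0,"rz":0},{"tx":0.112,"ty":-0.066,"tz":0,"rx":0,"ry":0,"rz":0}]'
```

```text
time_s: 7.35
ee_pos: [521.6, 22.0, 98.8]
orientation: [-0.0, 0.555, 0.832, -0.0]
force: [2.1, -0.7, 0.5]
opening: 0.1
finger_force: 0.7
time_s: 8.15
ee_pos: [468.9, 61.1, 98.7]
orientation: [-0.0, 0.555, 0.832, -0.0]
force: [-0.6, 0.6, -0.0]
opening: 0.4
finger_force: 0.0
```

```bash
python3 -m inch '[{"tx":0.03,"ty":-0.02,"tz":0,"rx":0,"ry":0,"rz":0},{"tx":0.08,"ty":-0.06,"tz":0,"rx":0,"ry":0,"rz":0},{"tx":0.1,"ty":-0.1,"tz":-0.08,"rx":0,"ry":0,"rz":0},{"tx":0.1,"ty":-0.14,"tz":-0.16,"rx":0,"ry":0,"rz":0},{"tx":0.1,"ty":-0.14,"tz":-0.24,"rx":0,"ry":0,"rz":0},{"tx":0.1,"ty":-0.14,"tz":-0.24,"rx":0,"ry":0,"rz":0},{"tx":0.1,"ty":-0.14,"tz":-0.24,"rx":0,"ry":0,"rz":0},{"tx":0.1,"ty":-0.14,"tz":-0.24,"rx":0,"ry":0,"rz":0}]'; python3 - <<'E'
from fit import *
cv2.imwrite('pics/end.png',np.hstack([cv2.resize(C[c]['pixels'][v:v+140,u:u+100,::-1],None,fx=4,fy=4,interpolation=2) for c,u,v in(('top',290,170),('side',290,140))]))
E
```

```text
time_s: 8.95
ee_pos: [385.0, 79.9, 217.8]
orientation: [-0.001, 0.555, 0.832, -0.001]
force: [0.2, 0.2, -1.2]
opening: -0.0
finger_force: 0.0
```

View pics/end.png

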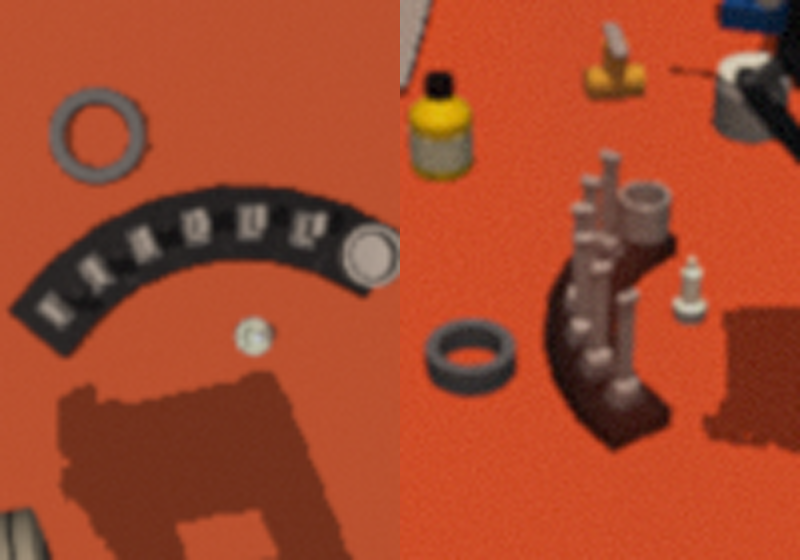

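Both views show all six tines upright again. The bar, with its socket at (383,234) in the top view, and the bystanders are in their original places, and the arm is clear. Handing in.

```bash
python3 -c "
from plant import ticket
print(ticket.close_job())"
```

```text
the job is handed in; nothing more can be done
None
```

I swept the closed fingertips once along all six tines, socket end to plain end; afterwards all six stood upright with the bar and nearby objects unmoved, and the job is handed in (no verdict came back, and I caught only some of the bends on camera).

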